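# Tip a plaster slab onto the thin board and press it home

### The job

The plaster slab stands on its long edge on the table in front of the thin plywood board. Push it low down until its foot is against the board's edge while it still stands upright, then push it high up so that it tips over that edge and lies flat on the board, and last slide it along until it sits flush against the batten and press it there with a steady 10 N for a second to bed it, then let go. The plaster is soft: never press on it with more than 20 N, do not ram the batten, and leave the cup, the stopper and the tile alone.

Things in the scene. Friction and masses are not known exactly. Their poses are not given: they have to be found in the camera images.
- slab: White plaster slab, rounded edges, 119 (x) x 75 (y) x 55 (z) mm, loose, 0.35 to 0.6 kg, friction 0.5 to 0.7. Origin: centre of its 119 x 75 underside; z away from it. At the start it stands 75 mm tall on a 119 x 55 side, y up, its underside facing the board's edge 15 to 45 mm away, turned up to 7 degrees. Lying as wanted, z is up and y points to the batten. Its 119 mm is too wide to grip.
- board: Fixed plywood board, 130 (x) x 280 (y) x 6 mm, on the table. Origin: centre of its underside, z up. Its long edge at x = -65 mm faces the slab and is the low stop; push in the board's +x. Once its foot is there the slab turns about this edge: the pushed side, 55 mm behind, rises as it goes forward, so the finger must rise with it; pushing straight on, level, jams by friction beyond 20 N.
- batten: Fixed wooden batten, 30 (x) x 190 (y) x 28 (z) mm, flat on the board along its far long edge, at x = 50, y = 40 mm of the board and parallel to it. Origin: centre of its underside. Its face at x = -15 mm looks to the slab; a slab flush against it has its origin at x = -52 mm. Sliding the slab there takes 2 to 4 N, and the force climbs steeply once they touch.
- cup: Unfired grey-brown clay cup, 66 mm wide, 65 mm tall, loose, standing on the board beside the slab's place; origin at the centre of its foot. Not to be disturbed.
- stopper: Small white conical plaster stopper, 42 mm wide, 33 mm tall, loose, standing on the board by the cup; origin at the centre of its foot. Not to be disturbed.
- tile: Small glaze test tile, 38 x 48 x 10 mm, loose on the table beside the slab; origin at the centre of its underside. Not to be disturbed.

How it is judged:
On the way, in this order (a step that is already met when the one before it is completed fails the run):
1. the slab's foot is against the board's edge (within 5 mm) while it stands upright (within 6 degrees) (x of slab in the frame of board above -0.07 m and angle between slab's own z axis and vertical between 1.466 and 1.676 rad), for 0.2 s.
2. the slab lies flat on the board on its broad underside (within 4 degrees) (angle between slab's own z axis and vertical below 0.07 rad and z of slab in the frame of board between 0.003 and 0.009 m), for 0.2 s.
3. the slab lies flush against the batten (within 2 mm) and the fingers press it there with 7 to 13 N, without a break for half a second (x of slab in the frame of batten above -0.0535 m and contact force between the fingers and slab between 7 and 13 N and contact force between slab and batten above 2 N), for 0.5 s.
At the end, for the whole second after the job is handed in: the slab lies flat on the board (within 4 degrees, its underside within 3 mm of the board's top), at rest, flush against the batten: its middle at most 2 mm from touching, parallel within 3 degrees, and within 55 mm of the batten's middle along it (all of step 2 and x of slab in the frame of batten above -0.0535 m and angle between the y axis of slab and the x axis of batten, either way round below 0.05 rad and y of slab in the frame of batten between -0.055 and 0.055 m and linear speed of slab below 0.01 m/s).
It fails at once if the fingers press on the slab with more than 20 N (contact force between the fingers and slab above 20 N).
It fails at once if the slab is pressed against the batten with more than 18 N (contact force between slab and batten above 18 N).
It fails at once if the cup is moved more than 15 mm or tipped (distance of cup from where it was at the start of the episode above 0.015 m or angle between cup's own z axis and vertical above 0.3 rad).
It fails at once if the stopper is moved more than 15 mm or tipped (distance of stopper from where it was at the start of the episode above 0.015 m or angle between stopper's own z axis and vertical above 0.3 rad).
It fails at once if the tile is moved more than 20 mm (distance of tile from where it was at the start of the episode above 0.02 m).
It also fails if it takes over 72 s, if anything falls off the work surface, if the arm or the gripper's body presses on something with over 40 N, if the wrist force passes 120 N, or if a joint passes its speed limit or range.

### The arm

A 6-joint arm with a two-finger parallel gripper is mounted at the origin on a cart in front of the work surface, level with it; the furniture and walls round the work are solid. World frame = base frame: x ahead of the robot, y to its left, z up, the work surface at z = 0. Lengths are in m, angles in rad, forces in N, time in s.
With the tool pointing down it reaches from about 0.35 to 0.725 m from the base axis. Payload 6 kg.
Tool frame: the origin (TCP) lies at the very end of the fingers, on their centre line; the grasp point (between the pads) lies 19 mm behind it (grip_point_offset is the distance from the TCP to the grasp point, in m); x points along the fingers, y is the direction in which the jaws open and shut, and the axes are right-handed (so a half turn about x gives the same grasp; the last joint's range is limited). The gripper opens to 85 mm and grips with 20 to 120 N. Pads are 22 mm wide; open, the fingers measure 114 mm over their backs; the gripper's body (76 mm by 85 mm) begins 54 mm behind the grasp point. The pads swing forward as they close: fully open they stand 13 mm farther back than shut.
Start: joints at [-0.976, 0.04, 0.085, 0, -1.615, -0.334], TCP at [0.155, -0.58, 0.231] pointing down, gripper open.
Joint ranges: [-2.56, 2.56], [-1.29, 2.01], [-1.08, 1.49], [-3.29, 1.98], [-2.81, -0.18], [-2.99, 2.99]. Speed limits (rad/s): [2.57, 2.57, 3.01, 3.14, 3.14, 3.14].

### API

Orientations are given as a 3x3 rotation matrix whose columns are the frame's x, y, z axes.
In Python, from cell import * gives the robot as it stands.
- The arm moves only by the tool arm_command, never from a script. Its argument "series" is a list of rows, each a list of 5 numbers: the opening, from -1 (shut) to 1 (fully open), then the shift along the tool's x, y, z in mm, then the turn about the tool's x in rad. In form: [[claw, dx, dy, dz, twist], ...]. A call has 1 to 12 rows; each row is the pose to reach, as a shift and turn from the pose commanded when the call began, along the tool's axes at that moment; what a row does not reach only later rows make up. A row lasts 1/8 s, in which the tool goes at most 62.5 mm and 10.7 degrees, less where a joint would pass 70% of its speed; a pose out of reach is approached as far as the arm can. A call with a gripper value outside its range is refused whole. The fingers move at their own pace and stop on an object; "squeeze" is the grip in N (left out, the last holds). Time passes only in rows, so rows that repeat a pose let the fingers close. It gives the time, the measured TCP pose, the force and the opening at its end, in the units of the state.
- read_state(): the state, without advancing time (a new reading comes with each control period).
- read_camera(name): name is "side" or "top" or "wrist"; returns a dict with "frame" (480x640x3 uint8, red, green, blue), "range_z" (480x640 float32, m along the optical axis (not along the pixel's ray), 0 where there is no reading), "vertical_fov" (degrees; the focal length in pixels is half the picture's height over the tangent of half this angle, whatever the lens; pixels are square), "cx", "cy" (the principal point, pixels), "position" and "attitude" of the camera in the world; the wrist camera has in their place "tool_from_camera" (4x4, takes a point from camera to tool coordinates, whose origin is the TCP and whose axes are the tool frame's). Camera axes: x right, y up, looking along -z (the intrinsics and any distortion apply to the point x, -y, -z); pixel columns grow to the right and rows downward; lengths in m; the calibration is good to about 2 mm. The wrist camera is an equidistant fisheye: a pixel r from the principal point sees the ray r / f radians off the axis. A picture is of the moment at which its call begins: read the wrist's pose just before it.
- sign_off(): hands the job in, once; it reports no verdict.
The state is a dict: "t": time; "joint_positions": joint angles; "qvel": joint speeds; "tau": joint torques, N m; "position": TCP position; "orientation": TCP orientation; "ft_force": force on the tool from outside, world axes, zero at the start; "wrist_torque": the same for the moment, N m; "finger_gap": finger opening in m.
Only numpy, scipy, OpenCV 4.12 (cv2) and the standard library are available. Lean on these libraries where they do the work, as an engineer would, in place of code of your own. Each camera call takes 0.05 s, during which the arm holds its last target. There are 200 camera calls.

## Working session

There is one attempt and no reset: what is moved stays moved. The work goes in short steps, Python scripts to look and compute and a tool call to move; the robot and the scene stay as the last step left them, time stands still between calls to the robot, and variables do not carry over. Pictures are saved under pics/ and viewed, about 8 in all and at most 12, crops included, and the job is handed in when it is done.

Besides the shell and the picture viewer there is one more tool, called in YAML: its name, and indented under it one key for each argument. arm_command: Moves the arm, as the interface text tells. Its arguments: {"type":"object","properties":{"series":{"type":"array"},"squeeze":{"type":"number"}},"required":["series"]}

```bash
mkdir -p pics; ls; cat > h.py <<'E'
from cell import *
import numpy as np, cv2
def cloud(name):
    c=read_camera(name); d=c["range_z"]; f=240/np.tan(np.radians(c["vertical_fov"])/2)
    v,u=np.mgrid[0:480,0:640]
    P=np.stack([(u-c["cx"])/f*d,-(v-c["cy"])/f*d,-d],-1)
    R=np.array(c["attitude"]);
    W=P@R.T+np.array(c["position"]); W[d==0]=np.nan
    return c,W
E
python3 - <<'E'
from h import *
s=read_state()
print({k:np.round(v,3).tolist() for k,v in s.items()})
for n in("top","side"):
    c,W=cloud(n); cv2.imwrite(f"pics/{n}0.png",c["frame"][...,::-1]); np.save(n,W)
    print({k:c[k] for k in c if k not in("frame","range_z")})
E
```

```text
pics
{'t': 0.0, 'joint_positions': [-0.976, 0.041, 0.084, -0.0, -1.615, -0.334], 'qvel': [-0.001, -0.002, -0.001, 0.002, 0.001, 0.001], 'tau': [-0.0, -36.82, 34.741, 6.933, -0.006, 0.0], 'position': [0.155, -0.579, 0.23], 'orientation': [[-0.001, -0.258, 0.966], [0.002, 0.966, 0.258], [-1.0, 0.002, -0.0]], 'ft_force': [0.305, -0.607, 0.205], 'wrist_torque': [0.011, -0.041, 0.02], 'finger_gap': 0.085}
{'vertical_fov': 42.70942263160544, 'cx': 330.6206262455321, 'cy': 239.59248030044762, 'position': array([0.5375429, 0.0624177, 0.8911689]), 'attitude': array([[ 0.01617308,  0.99460561, -0.10246029],
       [-0.99976536,  0.01756316,  0.01267939],
       [ 0.01441052,  0.10223118,  0.99465628]])}
{'vertical_fov': 50.06316269209209, 'cx': 310.66902365129755, 'cy': 239.30662765509393, 'position': array([0.86802123, 0.55751284, 0.67620786]), 'attitude': array([[-0.86605461, -0.38359837,  0.32062703],
       [ 0.49960157, -0.64012083,  0.58364681],
       [-0.01864593,  0.66565578,  0.74602595]])}
```

View pics/top0.png

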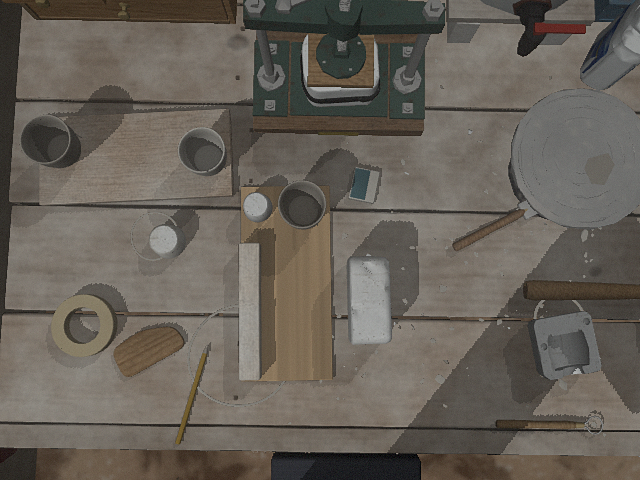

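View pics/side0.png

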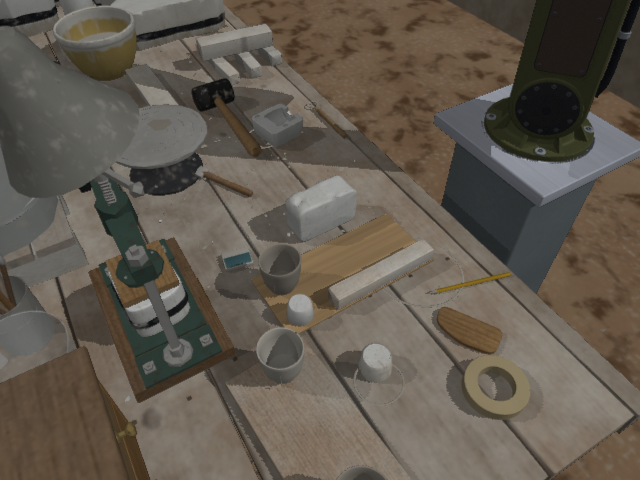

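The top view shows the slab at about (370,300), the board from x 240 to 333 px and the batten at (250,312). The cup is at (302,205), the stopper at (257,207) and the tile at (364,183). The push goes left in the image, which is world +y. The side view agrees.

```bash
python3 - <<'E'
from h import *
W=np.load("top.npy")
def rect(m,name):
    p=W[m][:,:2].astype(np.float32); r=cv2.minAreaRect(p*1000)
    print(name,m.sum(),np.round(r[0],1),np.round(r[1],1),round(r[2],2),"z med",np.round(np.nanmedian(W[m][:,2]),4)); return r
def roi(u0,u1,v0,v1,z0,z1):
    m=np.zeros((480,640),bool); m[v0:v1,u0:u1]=1
    return m&(W[...,2]>z0)&(W[...,2]<z1)
rect(roi(335,410,245,360,.065,.09),"slab top")
rect(roi(335,410,245,360,.03,.09),"slab all")
rect(roi(236,262,235,385,.027,.042),"batten")
rect(roi(262,345,230,390,.003,.012),"board")
rect(roi(270,335,170,235,.06,.08),"cup rim")
rect(roi(240,275,190,225,.015,.045),"stopper")
rect(roi(345,385,160,210,.005,.016),"tile")
print("table z",np.nanmedian(W[400:420,350:500,2]))
# line fits: board edge at right side, per row
C=[]
for v in range(245,378,3):
    r=W[v,262:345]; k=np.where(r[:,2]>0.003)[0]
    C.append(r[k[-1]][:2])
C=np.array(C); q=np.polyfit(C[:,0],C[:,1],1); print("board edge y=",q, "ang deg",np.degrees(np.arctan(q[0])),"y at ends",np.polyval(q,C[[0,-1],0]),C[[0,-1],0], np.std(C[:,1]-np.polyval(q,C[:,0])))
print("edge rows z",[round(float(W[310,u,2]),4) for u in range(322,420,4)])
print("edge rows y",[round(float(W[310,u,1]),4) for u in range(322,420,4)])
E
```

```text
slab top 3433 [542.4  -2.1] [116.1  54.8] 2.49 z med 0.0722
slab all 3676 [543.3  -2.1] [118.2  56. ] 2.25 z med 0.072
batten 2868 [525.9 163.1] [189.3  28.8] 1.89 z med 0.0331
board 9624 [532.4  89.7] [220.7 116.8] 1.57 z med 0.0053
cup rim 480 [670.2  92.2] [66.5 63.8] 0.91 z med 0.0688
stopper 659 [672.5 157.9] [38.  40.3] 1.19 z med 0.0374
tile 829 [711.1   7.2] [44.5 48.3] 80.05 z med 0.0087
table z -0.0008276650504267513
board edge y= [0.03841674 0.02858225] ang deg 2.2000354363209684 y at ends [0.0524406 0.0452091] [0.62104023 0.43280214] 0.0027758347444348306
edge rows z [0.0036, 0.0041, 0.0056, -0.0019, 0.0009, 0.0, -0.0, 0.0665, 0.0681, 0.0697, 0.072, 0.0721, 0.0741, 0.0748, 0.0699, 0.073, 0.0725, 0.0684, -0.0031, -0.0005, 0.0004, 0.0, -0.0012, -0.002, -0.0008]
edge rows y [0.0618, 0.0561, 0.0504, 0.0445, 0.0388, 0.033, 0.0272, 0.0245, 0.0192, 0.014, 0.0088, 0.0035, -0.0016, -0.0069, -0.0126, -0.0177, -0.023, -0.0288, -0.0425, -0.048, -0.0537, -0.0595, -0.0655, -0.0714, -0.077]
```

arm_command:
  series:
    - [0.4, 0, 387, 507, -1.34]
    - [0.4, 0, 387, 507, -1.34]
    - [0.4, 0, 387, 507, -1.34]
    - [0.4, 0, 387, 507, -1.34]
    - [0.4, 0, 387, 507, -1.34]
    - [0.4, 0, 387, 507, -1.34]
    - [0.4, 0, 387, 507, -1.34]
    - [0.4, 0, 387, 507, -1.34]
    - [0.4, 0, 387, 507, -1.34]
    - [0.4, 0, 387, 507, -1.34]
    - [0.4, 0, 387, 507, -1.34]
    - [0.4, 0, 387, 507, -1.34]

```text
t: 1.6
position: [0.5448, -0.0746, 0.2306]
orientation: [[-0.002, -1.0, -0.031], [-0.0, -0.031, 1.0], [-1.0, 0.002, -0.0]]
ft_force: [0.6, -0.1, -1.1]
finger_gap: 0.0597
```

arm_command:
  series:
    - [0.4, 60, 0, 0, 0]
    - [0.4, 120, 0, 0, 0]
    - [0.4, 160, 0, 0, 0]
    - [0.4, 190, 0, 0, 0]
    - [0.4, 208, 0, 0, 0]
    - [0.4, 208, 0, 0, 0]
    - [0.4, 208, 0, 0, 0]

```text
t: 2.48
position: [0.5457, -0.0754, 0.0251]
orientation: [[0.003, -1.0, -0.03], [-0.0, -0.03, 1.0], [-1.0, -0.003, -0.0]]
ft_force: [0.8, 0.6, 0.3]
finger_gap: 0.0597
```

```bash
python3 - <<'E'
from h import *
c,W=cloud("side"); cv2.imwrite("pics/side1.png",cv2.resize(c["frame"][100:300,200:460,::-1],None,fx=3,fy=3))
s=read_state(); print(np.round(s["position"],4),np.round(s["ft_force"],2))
E
```

```text
[ 0.5458 -0.0752  0.0251] [ 0.56 -0.33  0.27]
```

View pics/side1.png

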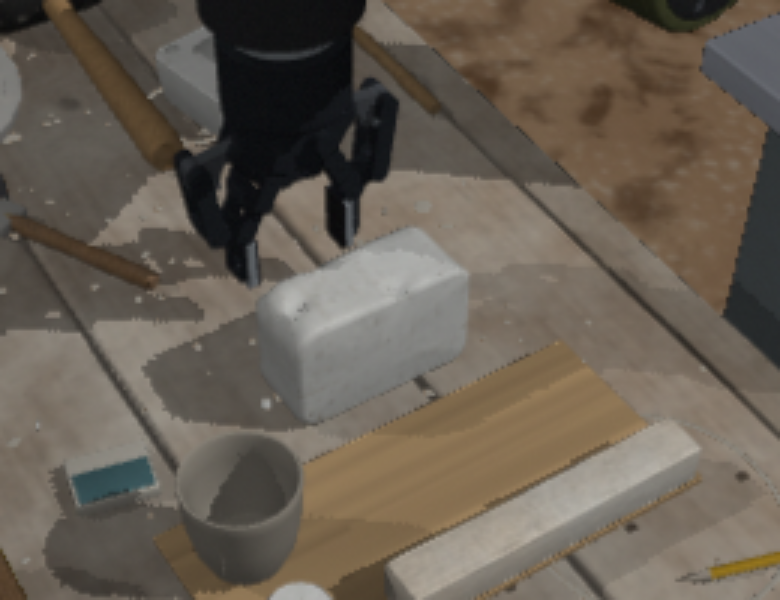

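arm_command:
  series:
    - [0.4, 11, 0, 8, 0]
    - [0.4, 11, 0, 16, 0]
    - [0.4, 11, 0, 22, 0]
    - [0.4, 11, 0, 26, 0]
    - [0.4, 11, 0, 29, 0]
    - [0.4, 11, 0, 32, 0]
    - [0.4, 11, 0, 35, 0]
    - [0.4, 11, 0, 38, 0]
    - [0.4, 11, 0, 40, 0]
    - [0.4, 11, 0, 42, 0]
    - [0.4, 11, 0, 44, 0]

```text
t: 3.9
position: [0.5436, -0.0312, 0.0125]
orientation: [[0.0, -1.0, -0.03], [-0.0, -0.03, 1.0], [-1.0, -0.0, -0.0]]
ft_force: [0.7, -3.0, 2.7]
finger_gap: 0.0597
```

```bash
cat >> h.py <<'E'
def face(show=True):
    c,W=cloud("side")
    x,y,z=W[...,0],W[...,1],W[...,2]
    m=(z>.018)&(z<.055)&(x>.49)&(x<.6)&(y>-.02)&(y<.09)
    p=W[m]
    # plane y=a+b(x-.543)+c(z-.035)
    A=np.c_[np.ones(len(p)),p[:,0]-.543,p[:,2]-.035]
    for _ in range(4):
        k=np.linalg.lstsq(A,p[:,1],rcond=None)[0]; r=np.abs(p[:,1]-A@k); g=r<max(.003,np.median(r)*2); p,A=p[g],A[g]
    print("face n",len(p),"y@x.543,z.035",round(k[0]*1e3,1),"yaw deg",round(np.degrees(np.arctan(k[1])),2),"tilt deg",round(np.degrees(np.arctan(k[2])),2))
    s=read_state(); print(s["t"],np.round(s["position"],4),np.round(s["ft_force"],2)); return c,W
E
python3 -c "
from h import *
face()"
```

```text
face n 737 y@x.543,z.035 36.5 yaw deg 1.18 tilt deg 3.03
3.95 [ 0.5436 -0.0309  0.0125] [ 0.41 -3.74  1.9 ]
```

arm_command:
  series:
    - [0.4, 0, 0, 2, 0]
    - [0.4, 0, 0, 4, 0]
    - [0.4, 0, 0, 6, 0]
    - [0.4, 0, 0, 7, 0]
    - [0.4, 0, 0, 8, 0]
    - [0.4, 0, 0, 9, 0]
    - [0.4, 0, 0, 9.5, 0]
    - [0.4, 0, 0, 10, 0]

```text
t: 4.95
position: [0.5432, -0.021, 0.0123]
orientation: [[-0.0, -1.0, -0.03], [0.0, -0.03, 1.0], [-1.0, 0.0, 0.0]]
ft_force: [0.0, -5.2, 3.3]
finger_gap: 0.0596
```

```bash
python3 -c "
from h import *
face()"
```

```text
face n 694 y@x.543,z.035 46.6 yaw deg 0.94 tilt deg 2.73
5.0 [ 0.5431 -0.021   0.0123] [-0.36 -4.3   2.  ]
```

arm_command:
  series:
    - [0.4, 0, 0, 0.5, 0]
    - [0.4, 0, 0, 1, 0]
    - [0.4, 0, 0, 1.4, 0]
    - [0.4, 0, 0, 1.8, 0]
    - [0.4, 0, 0, 1.8, 0]

```text
t: 5.62
position: [0.5431, -0.0192, 0.0123]
orientation: [[-0.0, -1.0, -0.03], [0.0, -0.03, 1.0], [-1.0, 0.0, 0.0]]
ft_force: [0.3, -3.5, 2.2]
finger_gap: 0.06
```

arm_command:
  series:
    - [0.4, 0, 0, 0.4, 0]
    - [0.4, 0, 0, 0.8, 0]
    - [0.4, 0, 0, 1.2, 0]
    - [0.4, 0, 0, 1.2, 0]

```text
t: 6.12
position: [0.543, -0.018, 0.0122]
orientation: [[-0.0, -1.0, -0.03], [0.0, -0.03, 1.0], [-1.0, 0.0, 0.0]]
ft_force: [0.6, -4.0, 1.6]
finger_gap: 0.0599
```

arm_command:
  series:
    - [0.4, 0, 0, 0.4, 0]
    - [0.4, 0, 0, 0.8, 0]
    - [0.4, 0, 0, 1.2, 0]
    - [0.4, 0, 0, 1.2, 0]

```text
t: 6.62
position: [0.543, -0.0168, 0.0122]
orientation: [[-0.0, -1.0, -0.03], [0.0, -0.03, 1.0], [-1.0, 0.0, 0.0]]
ft_force: [0.1, -4.8, 2.1]
finger_gap: 0.0599
```

arm_command:
  series:
    - [0.4, 0, 0, 0.4, 0]
    - [0.4, 0, 0, 0.8, 0]
    - [0.4, 0, 0, 1.2, 0]
    - [0.4, 0, 0, 1.2, 0]

```text
t: 7.12
position: [0.543, -0.0156, 0.0123]
orientation: [[-0.0, -1.0, -0.03], [0.0, -0.03, 1.0], [-1.0, 0.0, 0.0]]
ft_force: [0.5, -4.0, 1.3]
finger_gap: 0.0598
```

```bash
python3 -c "
from h import *
face()"
```

```text
face n 663 y@x.543,z.035 52.0 yaw deg 0.96 tilt deg 2.79
7.175 [ 0.543  -0.0156  0.0122] [-0.45 -3.62  1.76]
```

```bash
python3 - <<'E'
from h import *
W=np.load("side.npy")   # before contact
m=(W[...,2]>.028)&(W[...,2]<.045)&(W[...,0]>.42)&(W[...,0]<.63)&(W[...,1]>.12)&(W[...,1]<.2)
r=cv2.minAreaRect((W[m][:,:2]*1000).astype(np.float32)); print("batten side",r, np.nanmedian(W[m][:,2]))
y=W[...,1];
m=(np.abs(W[...,0]-.5)<.02)&(y>.02)&(y<.12); 
b=np.arange(.02,.12,.004)
for a in b: 
    k=m&(y>=a)&(y<a+.004); print(round(a*1e3),k.sum(),round(float(np.median(W[k][:,2]))*1e3,1),end=" | ")
E
```

```text
batten side ((524.7774047851562, 166.44012451171875), (190.75576782226562, 31.62738609313965), 2.1438403129577637) 0.03404175206166876
20 74 68.4 | 24 477 38.2 | 28 49 0.6 | 32 33 -0.3 | 36 31 -0.1 | 40 38 -0.1 | 44 17 0.5 | 48 15 5.3 | 52 35 6.6 | 56 42 6.1 | 60 35 5.9 | 64 36 6.7 | 68 41 6.0 | 72 38 6.4 | 76 41 6.3 | 80 38 6.2 | 84 38 6.3 | 88 48 6.0 | 92 35 5.9 | 96 35 6.4 | 100 44 6.5 | 104 43 6.3 | 108 43 6.5 | 112 40 6.3 | 116 44 6.4 |
```

arm_command:
  series:
    - [0.4, 0, 0, 0.4, 0]
    - [0.4, 0, 0, 0.8, 0]
    - [0.4, 0, 0, 1.2, 0]
    - [0.4, 0, 0, 1.2, 0]

```text
t: 7.68
position: [0.5431, -0.0148, 0.0126]
orientation: [[0.0, -1.0, -0.03], [-0.001, -0.03, 1.0], [-1.0, -0.0, -0.001]]
ft_force: [-0.1, -5.7, 3.5]
finger_gap: 0.0597
```

arm_command:
  series:
    - [0.4, 0, 0, 0.4, 0]
    - [0.4, 0, 0, 0.6, 0]
    - [0.4, 0, 0, 0.6, 0]
    - [0.4, 0, 0, 0.6, 0]

```text
t: 8.18
position: [0.5433, -0.0144, 0.0129]
orientation: [[0.001, -1.0, -0.03], [-0.001, -0.03, 1.0], [-1.0, -0.001, -0.001]]
ft_force: [-0.2, -5.8, 2.6]
finger_gap: 0.0599
```

```bash
python3 -c "
from h import *
face()"
```

```text
face n 645 y@x.543,z.035 53.1 yaw deg 1.37 tilt deg 3.57
8.225 [ 0.5433 -0.0144  0.0128] [ 1.2  -6.8   3.59]
```

arm_command:
  series:
    - [0.4, 0, 0, -8, 0]
    - [0.4, 0, 0, -20, 0]
    - [0.4, -20, 0, -32, 0]
    - [0.4, -50, 0, -32, 0]
    - [0.4, -50, 0, -32, 0]
    - [0.4, -50, 0, -32, 0]

```text
t: 8.98
position: [0.5435, -0.0458, 0.0615]
orientation: [[-0.001, -1.0, -0.03], [0.001, -0.03, 1.0], [-1.0, 0.001, 0.001]]
ft_force: [0.6, 0.7, -0.5]
finger_gap: 0.0595
```

```bash
python3 - <<'E'
from h import *
c,W=face()
p=read_state()["position"]
m=(np.abs(W[...,1]-p[1])<.02)&(W[...,2]>.03)&(W[...,2]<.1)&(np.abs(W[...,0]-p[0])<.07)
q=W[m]-p
for lo in range(-12,30,3):
    k=(q[:,2]*1e3>=lo)&(q[:,2]*1e3<lo+3)
    if k.sum(): print(lo,k.sum(),"x",np.round(np.percentile(q[k,0],[2,98])*1e3),"y",np.round(np.percentile(q[k,1],[2,98])*1e3))
cv2.imwrite("pics/side2.png",cv2.resize(c["frame"][120:280,260:420,::-1],None,fx=3.5,fy=3.5))
E
```

```text
face n 750 y@x.543,z.035 50.1 yaw deg 1.34 tilt deg -1.4
9.025 [ 0.5433 -0.0459  0.0611] [-1.01  0.07 -0.26]
3 3 x [-31.  34.] y [-8.  5.]
6 15 x [-33.  37.] y [-12.  12.]
9 17 x [-36.  39.] y [-6. 13.]
12 24 x [-41.  42.] y [-7. 13.]
15 29 x [-38.  43.] y [-10.  13.]
18 36 x [-43.  44.] y [-7. 13.]
21 25 x [-40.  44.] y [-8. 14.]
24 32 x [-42.  44.] y [-8. 13.]
27 35 x [-42.  44.] y [-8. 14.]
```

View pics/side2.png

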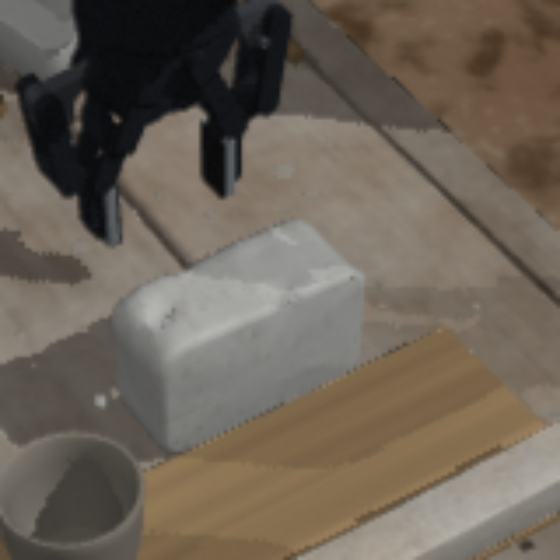

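The side view shows the slab standing upright at the board's edge, with the fingertips above and behind it. The tips sit about 4 mm above the nominal TCP. Next is the high push.

arm_command:
  series:
    - [0.4, 5, 0, 10, 0]
    - [0.4, 5, 0, 20, 0]
    - [0.4, 5, 0, 24, 0]
    - [0.4, 5, 0, 26, 0]
    - [0.4, 5, 0, 28, 0]
    - [0.4, 5, 0, 28, 0]

```text
t: 9.78
position: [0.5431, -0.0178, 0.0574]
orientation: [[0.0, -1.0, -0.03], [0.0, -0.03, 1.0], [-1.0, -0.0, 0.0]]
ft_force: [-0.7, -0.5, 0.0]
finger_gap: 0.0599
```

arm_command:
  series:
    - [0.4, 0, 0, 1, 0]
    - [0.4, 0, 0, 2, 0]
    - [0.4, -1, 0, 3.2, 0]
    - [0.4, -2.3, 0, 4.5, 0]
    - [0.4, -3.5, 0, 5.7, 0]
    - [0.4, -4.6, 0, 7, 0]
    - [0.4, -4.6, 0, 7, 0]

```text
t: 10.65
position: [0.5429, -0.0108, 0.062]
orientation: [[0.0, -1.0, -0.03], [0.0, -0.03, 1.0], [-1.0, -0.0, 0.0]]
ft_force: [0.2, -1.4, -0.1]
finger_gap: 0.0596
```

```bash
python3 -c "
from h import *
c,W=face()
cv2.imwrite('pics/side3.png',cv2.resize(c['frame'][120:280,260:420,::-1],None,fx=3.5,fy=3.5))"
```

```text
face n 669 y@x.543,z.035 52.6 yaw deg 1.27 tilt deg 2.8
10.7 [ 0.5428 -0.0109  0.0619] [ 0.26 -0.86  0.03]
```

arm_command:
  series:
    - [0.4, -2.1, 0, 2.6, 0]
    - [0.4, -4.1, 0, 5.3, 0]
    - [0.4, -6, 0, 8.1, 0]
    - [0.4, -7.8, 0, 11, 0]
    - [0.4, -9.5, 0, 13.9, 0]
    - [0.4, -11, 0, 16.9, 0]
    - [0.4, -11, 0, 16.9, 0]

```text
t: 11.58
position: [0.5424, 0.0063, 0.0731]
orientation: [[0.0, -1.0, -0.03], [0.0, -0.03, 1.0], [-1.0, -0.0, 0.0]]
ft_force: [0.8, -2.2, 0.2]
finger_gap: 0.0596
```

```bash
python3 -c "
from h import *
c,W=face()
cv2.imwrite('pics/side4.png',cv2.resize(c['frame'][120:280,260:420,::-1],None,fx=3.5,fy=3.5))"
```

```text
face n 445 y@x.543,z.035 59.9 yaw deg 1.91 tilt deg 16.29
11.625 [0.5424 0.0061 0.073 ] [-0.55 -0.9   0.17]
```

View pics/side4.png

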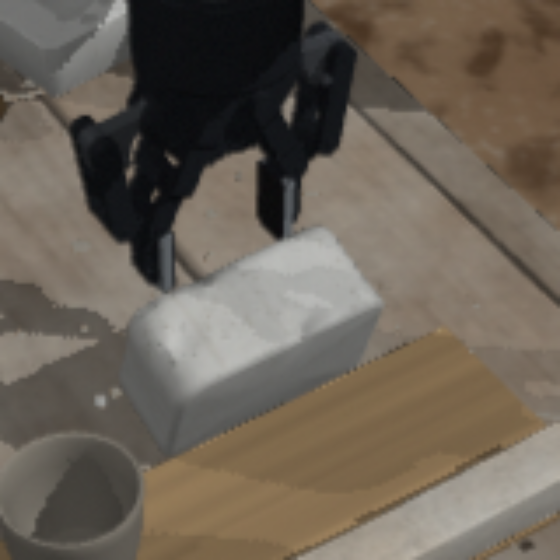

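The slab is leaning about 18° about the edge, with the tips still high on its back face. I'll carry on along the arc.

arm_command:
  series:
    - [0.4, -1.4, 0, 3.1, 0]
    - [0.4, -2.6, 0, 6.2, 0]
    - [0.4, -3.8, 0, 9.4, 0]
    - [0.4, -4.7, 0, 12.6, 0]
    - [0.4, -5.5, 0, 15.8, 0]
    - [0.4, -6.2, 0, 19.1, 0]
    - [0.4, -6.7, 0, 22.4, 0]
    - [0.4, -6.7, 0, 22.4, 0]

```text
t: 12.62
position: [0.5417, 0.0287, 0.0796]
orientation: [[0.0, -1.0, -0.03], [0.0, -0.03, 1.0], [-1.0, -0.0, 0.0]]
ft_force: [-0.2, -0.7, 0.2]
finger_gap: 0.0598
```

```bash
python3 -c "
from h import *
c,W=face()"
```

```text
face n 132 y@x.543,z.035 69.0 yaw deg -0.92 tilt deg 30.87
12.675 [0.5417 0.0286 0.0796] [-0.31 -0.89 -0.65]
```

arm_command:
  series:
    - [0.4, -0.5, 0, 2.5, 0]
    - [0.4, -0.8, 0, 5, 0]
    - [0.4, -0.8, 0, 7.5, 0]
    - [0.4, -0.8, 0, 10, 0]
    - [0.4, -0.8, 0, 12, 0]
    - [0.4, -0.8, 0, 12, 0]
    - [0.4, -0.8, 0, 12, 0]

```text
t: 13.55
position: [0.5413, 0.0404, 0.0804]
orientation: [[-0.0, -1.0, -0.03], [0.0, -0.03, 1.0], [-1.0, 0.0, 0.0]]
ft_force: [-0.1, 0.7, -0.6]
finger_gap: 0.0599
```

```bash
python3 -c "
from h import *
c,W=cloud('side'); print(read_state()['t'])
cv2.imwrite('pics/side5.png',cv2.resize(c['frame'][120:280,260:420,::-1],None,fx=3.5,fy=3.5))"
```

```text
13.6
```

View pics/side5.png

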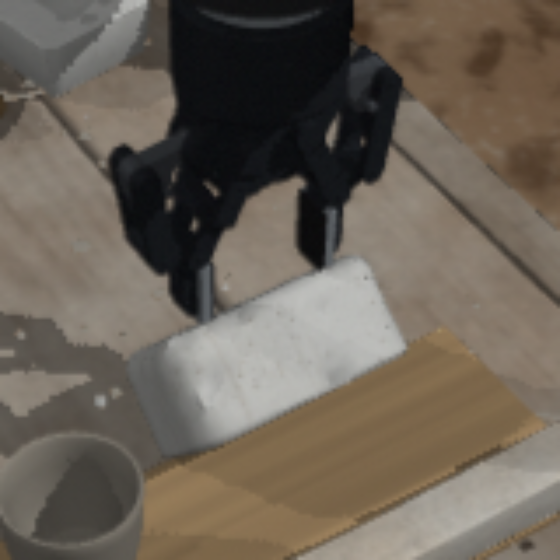

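It's near the balance point, about 40°, and still leaning on the fingers.

arm_command:
  series:
    - [0.4, 0, 0, 2, 0]
    - [0.4, 0, 0, 4, 0]
    - [0.4, 0, 0, 6, 0]
    - [0.4, 0, 0, 8, 0]
    - [0.4, 0, 0, 8, 0]
    - [0.4, 0, 0, 8, 0]
    - [0.4, 0, 0, 8, 0]

```text
t: 14.48
position: [0.5411, 0.0484, 0.0804]
orientation: [[-0.0, -1.0, -0.03], [0.0, -0.03, 1.0], [-1.0, 0.0, 0.0]]
ft_force: [0.0, 0.7, 0.5]
finger_gap: 0.06
```

```bash
python3 -c "
from h import *
c,W=cloud('side'); print(read_state()['t'])
m=(W[...,2]>.05)&(W[...,2]<.075)&(W[...,0]>.49)&(W[...,0]<.6)&(W[...,1]>.05)&(W[...,1]<.14)
print(m.sum(), np.percentile(W[m],[2,50,98],axis=0))
cv2.imwrite('pics/side6.png',cv2.resize(c['frame'][120:280,260:420,::-1],None,fx=3.5,fy=3.5))"
```

```text
14.525
1913 [[0.49257903 0.05150966 0.0511742 ]
 [0.54773032 0.08213843 0.06065039]
 [0.59714439 0.10519824 0.06325584]]
```

View pics/side6.png

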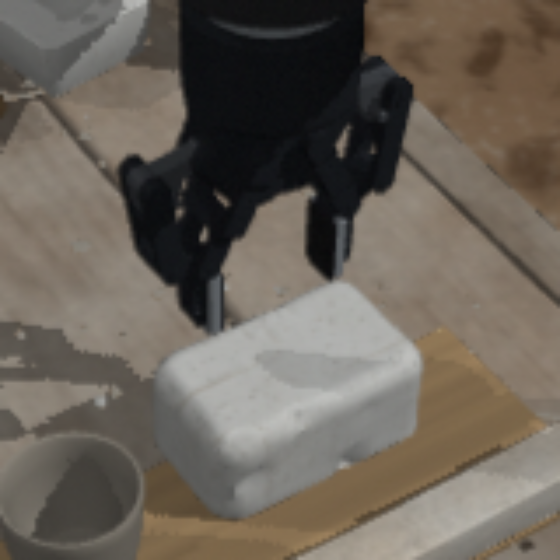

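The slab has tipped over and lies flat on the board, with its top at z ≈ 61 mm. Next I retreat, lower and measure it.

arm_command:
  series:
    - [0.4, 0, 0, -15, 0]
    - [0.4, 0, 0, -32, 0]
    - [0.4, 20, 0, -40, 0]
    - [0.4, 45, 0, -40, 0]
    - [0.4, 60, 0, -40, 0]
    - [0.4, 60, 0, -40, 0]
    - [0.4, 60, 0, -40, 0]

```text
t: 15.4
position: [0.5429, 0.0083, 0.0215]
orientation: [[0.001, -1.0, -0.03], [-0.0, -0.03, 1.0], [-1.0, -0.001, -0.0]]
ft_force: [-0.3, -0.2, 1.1]
finger_gap: 0.0598
```

```bash
cat >> h.py <<'E'
def flat():
    c,W=cloud('side'); x,y,z=W[...,0],W[...,1],W[...,2]
    def fit(m,dep,a,b,a0,b0):
        p=W[m]; A=np.c_[np.ones(len(p)),p[:,a]-a0,p[:,b]-b0]
        for _ in range(5):
            k=np.linalg.lstsq(A,p[:,dep],rcond=None)[0]; r=np.abs(p[:,dep]-A@k); g=r<max(.002,np.median(r)*2); p,A=p[g],A[g]
        return len(p),round(k[0]*1e3,1),np.round(np.degrees(np.arctan(k[1:])),2)
    print("front y@.543, yaw,tilt",fit((z>.038)&(z<.054)&(x>.5)&(x<.59)&(y>.1)&(y<.17),1,0,2,.543,.045))
    print("top z, tilts",fit((z>.052)&(z<.07)&(x>.5)&(x<.59)&(y>.06)&(y<.14),2,0,1,.543,.09))
    m=(z>.03)&(z<.058)&(y>.08)&(y<.15)&(x>.45)&(x<.63); print("x range",np.round(np.percentile(x[m],[1,99])*1e3,1))
    s=read_state(); print(round(s["t"],2),np.round(s["position"],4),np.round(s["ft_force"],2)); return c,W
E
python3 -c "
from h import *
flat()"
```

```text
front y@.543, yaw,tilt (291, np.float64(104.8), array([ 0.68, -1.  ]))
top z, tilts (917, np.float64(60.7), array([-0.14, -1.56]))
x range [485.  598.9]
15.45 [0.543  0.0085 0.0216] [-1.26  1.01  1.47]
```

arm_command:
  series:
    - [0.4, 4, 0, 3, 0]
    - [0.4, 4, 0, 5, 0]
    - [0.4, 4, 0, 7, 0]
    - [0.4, 4, 0, 9, 0]
    - [0.4, 4, 0, 11, 0]
    - [0.4, 4, 0, 13, 0]
    - [0.4, 4, 0, 15, 0]
    - [0.4, 4, 0, 17, 0]
    - [0.4, 4, 0, 19, 0]
    - [0.4, 4, 0, 21, 0]
    - [0.4, 4, 0, 23, 0]
    - [0.4, 4, 0, 25, 0]

```text
t: 16.95
position: [0.5416, 0.0335, 0.0165]
orientation: [[0.0, -1.0, -0.03], [-0.0, -0.03, 1.0], [-1.0, -0.0, -0.0]]
ft_force: [-0.2, -4.3, 1.3]
finger_gap: 0.0597
```

```bash
python3 -c "
from h import *
flat()"
```

```text
front y@.543, yaw,tilt (297, np.float64(118.3), array([ 1.45, -1.17]))
top z, tilts (1231, np.float64(60.9), array([-0.36, -1.1 ]))
x range [483.7 598.4]
17.0 [0.5416 0.0337 0.0165] [ 0.68 -3.7   1.59]
```

arm_command:
  series:
    - [0.4, 0, 0, 2, 0]
    - [0.4, 0, 0, 4, 0]
    - [0.4, 0, 0, 6, 0]
    - [0.4, 0, 0, 8, 0]
    - [0.4, 0, 0, 10, 0]
    - [0.4, 0, 0, 12, 0]
    - [0.4, 0, 0, 14, 0]
    - [0.4, 0, 0, 16, 0]
    - [0.4, 0, 0, 18, 0]
    - [0.4, 0, 0, 20, 0]
    - [0.4, 0, 0, 22, 0]
    - [0.4, 0, 0, 24, 0]

```text
t: 18.5
position: [0.5408, 0.0575, 0.0165]
orientation: [[0.0, -1.0, -0.03], [0.0, -0.03, 1.0], [-1.0, -0.0, 0.0]]
ft_force: [0.2, -4.0, 3.0]
finger_gap: 0.0599
```

```bash
python3 -c "
from h import *
flat()"
```

```text
front y@.543, yaw,tilt (291, np.float64(142.3), array([ 1.35, -1.67]))
top z, tilts (1515, np.float64(61.1), array([-0.13, -0.27]))
x range [484.5 598.3]
18.55 [0.5408 0.0577 0.0164] [ 0.26 -4.51  2.26]
```

arm_command:
  series:
    - [0.4, 0, 0, 0.5, 0]
    - [0.4, 0, 0, 1, 0]
    - [0.4, 0, 0, 1.5, 0]
    - [0.4, 0, 0, 2, 0]
    - [0.4, 0, 0, 2.5, 0]
    - [0.4, 0, 0, 3, 0]
    - [0.4, 0, 0, 3.5, 0]
    - [0.4, 0, 0, 4, 0]
    - [0.4, 0, 0, 4.5, 0]
    - [0.4, 0, 0, 4.5, 0]

```text
t: 19.8
position: [0.5407, 0.062, 0.0164]
orientation: [[-0.0, -1.0, -0.03], [0.0, -0.03, 1.0], [-1.0, 0.0, 0.0]]
ft_force: [0.1, -4.8, 2.4]
finger_gap: 0.06
```

arm_command:
  series:
    - [0.4, 0, 0, 0.4, 0]
    - [0.4, 0, 0, 0.8, 0]
    - [0.4, 0, 0, 1.2, 0]
    - [0.4, 0, 0, 1.6, 0]
    - [0.4, 0, 0, 1.6, 0]

```text
t: 20.42
position: [0.5406, 0.0636, 0.0164]
orientation: [[-0.0, -1.0, -0.03], [0.0, -0.03, 1.0], [-1.0, 0.0, 0.0]]
ft_force: [-0.3, -4.8, 2.7]
finger_gap: 0.0595
```

arm_command:
  series:
    - [0.4, 0, 0, 0.3, 0]
    - [0.4, 0, 0, 0.6, 0]
    - [0.4, 0, 0, 0.9, 0]
    - [0.4, 0, 0, 1, 0]
    - [0.4, 0, 0, 1, 0]

```text
t: 21.05
position: [0.5406, 0.0646, 0.0164]
orientation: [[-0.0, -1.0, -0.03], [0.0, -0.03, 1.0], [-1.0, 0.0, 0.0]]
ft_force: [0.6, -3.6, 3.2]
finger_gap: 0.0599
```

arm_command:
  series:
    - [0.4, 0, 0, 0.3, 0]
    - [0.4, 0, 0, 0.6, 0]
    - [0.4, 0, 0, 0.9, 0]
    - [0.4, 0, 0, 1, 0]
    - [0.4, 0, 0, 1, 0]

```text
t: 21.68
position: [0.5406, 0.0655, 0.0164]
orientation: [[-0.0, -1.0, -0.03], [0.0, -0.03, 1.0], [-1.0, 0.0, 0.0]]
ft_force: [0.7, -4.8, 3.0]
finger_gap: 0.0596
```

arm_command:
  series:
    - [0.4, 0, 0, 0.3, 0]
    - [0.4, 0, 0, 0.6, 0]
    - [0.4, 0, 0, 0.9, 0]
    - [0.4, 0, 0, 1, 0]
    - [0.4, 0, 0, 1, 0]

```text
t: 22.3
position: [0.5405, 0.0663, 0.0164]
orientation: [[-0.0, -1.0, -0.03], [-0.0, -0.03, 1.0], [-1.0, 0.0, -0.0]]
ft_force: [0.4, -5.4, 3.3]
finger_gap: 0.0596
```

```bash
python3 -c "
from h import *
flat()"
```

```text
front y@.543, yaw,tilt (296, np.float64(151.1), array([ 1.45, -2.23]))
top z, tilts (1408, np.float64(60.9), array([-0.32,  0.61]))
x range [482.4 598.2]
22.35 [0.5405 0.0663 0.0164] [-0.6  -5.69  3.42]
```

arm_command:
  series:
    - [0.4, 0, 0, 0.2, 0]
    - [0.4, 0, 0, 0.4, 0]
    - [0.4, 0, 0, 0.6, 0]
    - [0.4, 0, 0, 0.6, 0]

```text
t: 22.85
position: [0.5405, 0.0664, 0.0164]
orientation: [[-0.0, -1.0, -0.03], [-0.001, -0.03, 1.0], [-1.0, 0.0, -0.001]]
ft_force: [0.1, -7.1, 3.6]
finger_gap: 0.0598
```

arm_command:
  series:
    - [0.4, 0, 0, 0.2, 0]
    - [0.4, 0, 0, 0.4, 0]
    - [0.4, 0, 0, 0.6, 0]
    - [0.4, 0, 0, 0.6, 0]
    - [0.4, 0, 0, 0.6, 0]

```text
t: 23.48
position: [0.5405, 0.0664, 0.0164]
orientation: [[-0.0, -1.0, -0.029], [-0.002, -0.029, 1.0], [-1.0, 0.001, -0.002]]
ft_force: [1.0, -9.5, 1.8]
finger_gap: 0.0598
```

```bash
cat > avg.py <<'E'
from h import *
F=[]
for _ in range(4): read_camera("top"); F.append(read_state()["ft_force"])
s=read_state();print(round(s["t"],2),np.round(s["position"],4),"F",np.round(np.mean(F,0),2),"|F|",round(np.linalg.norm(np.mean(F,0)),2))
E
python3 avg.py
```

```text
23.68 [0.5405 0.0664 0.0165] F [ 1.01 -9.72  3.13] |F| 10.26
```

Averaged force is about 10 N. I'll hold it for a little over a second and check again.

arm_command:
  series:
    - [0.4, 0, 0, 0, 0]
    - [0.4, 0, 0, 0, 0]
    - [0.4, 0, 0, 0, 0]
    - [0.4, 0, 0, 0, 0]
    - [0.4, 0, 0, 0, 0]
    - [0.4, 0, 0, 0, 0]
    - [0.4, 0, 0, 0, 0]
    - [0.4, 0, 0, 0, 0]

```text
t: 24.68
position: [0.5405, 0.0664, 0.0165]
orientation: [[-0.0, -1.0, -0.029], [-0.002, -0.029, 1.0], [-1.0, 0.001, -0.002]]
ft_force: [0.7, -9.8, 3.1]
finger_gap: 0.0602
```

```bash
python3 avg.py; python3 -c "
from h import *
flat()"
```

```text
24.88 [0.5405 0.0664 0.0164] F [ 1.08 -9.75  3.23] |F| 10.33
front y@.543, yaw,tilt (295, np.float64(151.2), array([ 1.21, -1.1 ]))
top z, tilts (1378, np.float64(61.0), array([-0.23,  0.44]))
x range [482.5 598.1]
24.93 [0.5405 0.0664 0.0165] [ 0.31 -9.68  2.95]
```

Held for well over a second at a steady 9.7 to 10.3 N. Now I let go.

arm_command:
  series:
    - [0.4, 0, 0, -0.8, 0]
    - [0.4, 0, 0, -1.6, 0]
    - [0.4, 0, 0, -3, 0]
    - [0.4, 0, 0, -10, 0]
    - [0.4, 0, 0, -25, 0]
    - [0.4, 0, 0, -40, 0]
    - [0.4, -40, 0, -60, 0]
    - [0.4, -100, 0, -100, 0]
    - [0.4, -150, 0, -150, 0]
    - [0.4, -150, 0, -200, 0]
    - [0.4, -150, 0, -200, 0]
    - [0.4, -150, 0, -200, 0]

```text
t: 26.42
position: [0.546, -0.1329, 0.1658]
orientation: [[-0.001, -1.0, -0.028], [0.001, -0.028, 1.0], [-1.0, 0.001, 0.001]]
ft_force: [-0.7, -0.1, 0.4]
finger_gap: 0.0598
```

```bash
python3 - <<'E'
from h import *
flat()
c,W=cloud("top"); cv2.imwrite("pics/top9.png",c["frame"][130:430,180:480][...,::-1].repeat(2,0).repeat(2,1))
def roi(u0,u1,v0,v1,z0,z1):
    m=np.zeros((480,640),bool); m[v0:v1,u0:u1]=1
    return m&(W[...,2]>z0)&(W[...,2]<z1)
for n,m in (("slab",roi(255,350,235,370,.045,.075)),("batten",roi(230,262,235,385,.027,.042)),("cup",roi(270,335,170,235,.06,.08)),("stopper",roi(240,275,190,225,.015,.045)),("tile",roi(345,385,160,210,.005,.016))):
    r=cv2.minAreaRect((W[m][:,:2]*1000).astype(np.float32)); print(n,np.round(r[0],1),np.round(r[1],1),round(r[2],2),np.nanmedian(W[m][:,2]))
E
```

```text
front y@.543, yaw,tilt (295, np.float64(151.1), array([ 1.46, -1.39]))
top z, tilts (1377, np.float64(61.0), array([-0.18,  0.44]))
x range [482.1 598.1]
26.48 [ 0.5461 -0.1322  0.1656] [-0.75 -0.77 -0.52]
slab [0. 0.] [0. 0.] 0.0 nan
batten [610.8 165.6] [19. 29.] 5.44 0.03311528007766651
cup [670.2  92.1] [66.3 63.7] 1.64 0.06867086817042745
stopper [672.5 156.6] [37.9 38.4] 88.29 0.0374920852105175
tile [710.5   4. ] [38.  48.5] 79.57 0.00865754959171472
  return np.nanmean(a, axis, out=out, keepdims=keepdims)
```

View pics/top9.png

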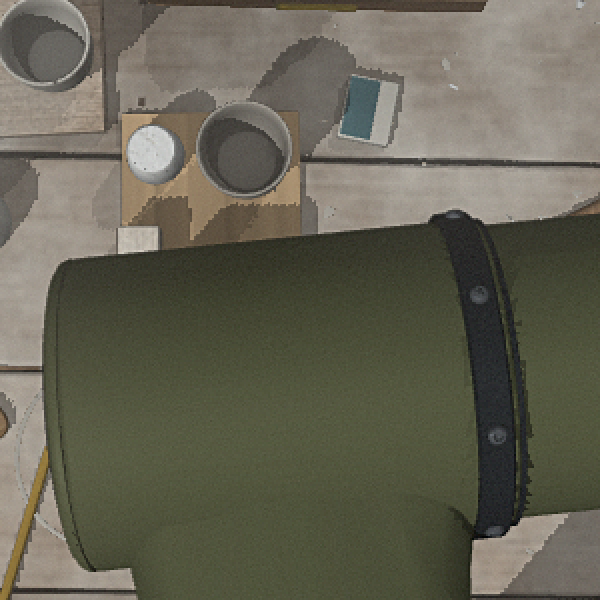

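The arm blocks the top view of the slab. The cup, stopper and tile are visible and match their starting positions to within about 3 mm. The side depth puts the slab's front face at 151.1 mm after release (151.2 mm while pressed), and it is flat. I'm handing the job in.

```bash
python3 -c "
from cell import *
print(sign_off())"
```

```text
the job is handed in; nothing more can be done
None
```

I did all three stages and handed the job in at about 26.5 s. No verdict was reported, so success is judged from my own measurements.

- **Foot to the edge:** I pushed the slab low until its foot met the board's edge.
- **Tipping:** I backed off, then pushed high along a rising arc until it tipped past balance and lay flat.
- **Bedding:** I slid it along with two spread fingers until it met the batten, held it about 1.4 s at 9.7–10.3 N, and let go.

**Last checks (side camera):**
- **Slab position:** the front face was at y = 151.1 mm after release and 151.2 mm while pressed, so it did not spring back. The batten face measured about 152 mm, within the calibration error.
- **Slab attitude:** its top is at 61 mm, as it should be for lying on the board, and it is level within about 0.5°. It is less than 1° off parallel to the batten.
- **Other objects:** the cup, stopper and tile measured within about 3 mm of where they started. The highest push force I read was about 10 N.

**Disagreements and gaps:**
- The two cameras differ by about 3 mm on where the batten is, so I judged flush contact by the force rising while the fingers stopped moving.
- During the low push, the side camera suggested the slab leaned forward about 4–5°, close to the 6° limit. It read upright again once I backed off, still at the edge.
- When it tipped, its foot slipped back and about 20 mm overhung the board's edge. The slide took that up.
- The arm blocked the final top view of the slab, so only the side camera confirms its final place.

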